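Put the sockets back on their rail in order of size

TASK

Put the four loose steel wrench sockets back on the socket rail, one standing upright in the middle of each round black pad, in order of width: the widest on the pad next to the steel hanging ring, then narrower and narrower towards the plain end. Go by width, not by height, and do not disturb the small jar with the black lid.

Things in the scene. Friction and masses are not known exactly. Their poses are not given: they have to be found in the camera images.
- socket_a: loose round wrench socket of bright steel, the widest of four: 46 mm in diameter, 52 mm high, standing upright with its dark hexagonal mouth up. A plain cylinder to grip. Origin: centre of its underside; z up along its axis. It stands on the bench in front of the rail or on the black rubber mat right of the vice. Near the mat stand the vice (about 100 mm high) and, behind, the blue drawer cabinet (about 210 mm high): carry things round on the robot's side of the cabinet.
- socket_b: loose round wrench socket of bright steel, the second widest of four: 38 mm in diameter, 38 mm high, standing upright with its dark hexagonal mouth up. A plain cylinder to grip. Origin: centre of its underside; z up along its axis. It stands on the bench in front of the rail or on the black rubber mat right of the vice.
- socket_c: loose round wrench socket of bright steel, the second narrowest and the tallest of four: 30 mm in diameter, 62 mm high, standing upright with its dark hexagonal mouth up. A plain cylinder to grip. Origin: centre of its underside; z up along its axis. It stands on the bench in front of the rail or on the black rubber mat right of the vice.
- socket_d: loose round wrench socket of bright steel, the narrowest of four: 22 mm in diameter, 44 mm high, standing upright with its dark hexagonal mouth up. A plain cylinder to grip. Origin: centre of its underside; z up along its axis. It stands on the bench in front of the rail or on the black rubber mat right of the vice.
- pad_1: round flat-topped black pad, 56 mm in diameter, its top 12 mm above its origin, fixed on the aluminium rail on the bench. The four pads stand in one row along the rail, pad_1, pad_2, pad_3, pad_4 in that order, 58 to 70 mm apart centre to centre; its x axis lies along the rail and points from pad_1 towards pad_4. Origin: centre of the underside, at the height of the bench top; z up.
- pad_2: round flat-topped black pad, 56 mm in diameter, its top 12 mm above its origin, fixed on the aluminium rail on the bench. The four pads stand in one row along the rail, pad_1, pad_2, pad_3, pad_4 in that order, 58 to 70 mm apart centre to centre; its x axis lies along the rail and points from pad_1 towards pad_4. Origin: centre of the underside, at the height of the bench top; z up.
- pad_3: round flat-topped black pad, 56 mm in diameter, its top 12 mm above its origin, fixed on the aluminium rail on the bench. The four pads stand in one row along the rail, pad_1, pad_2, pad_3, pad_4 in that order, 58 to 70 mm apart centre to centre; its x axis lies along the rail and points from pad_1 towards pad_4. Origin: centre of the underside, at the height of the bench top; z up.
- pad_4: round flat-topped black pad, 56 mm in diameter, its top 12 mm above its origin, fixed on the aluminium rail on the bench. The four pads stand in one row along the rail, pad_1, pad_2, pad_3, pad_4 in that order, 58 to 70 mm apart centre to centre; its x axis lies along the rail and points from pad_1 towards pad_4. Origin: centre of the underside, at the height of the bench top; z up.
- end_ring: steel hanging ring, 44 mm across and 9 mm high, open in the middle, lying flat, fixed at one end of the rail, its centre about 56 mm beyond that of the last pad: beyond pad_1 or beyond pad_4, it varies. The other end has a plain flat solid aluminium disc, 44 mm across. Origin: centre of its underside.
- flux_jar: small amber jar with a black lid, 37 mm in diameter and 48 mm high, standing behind the rail; to be left alone. Origin: centre of its underside.
Things that resemble listed ones, but are neither listed nor needed, are in the scene too. Leave any yellow look-alike of the socket_a alone.

How it is judged:
By the outcome, as a careful person would: the job done as asked, in the order asked, and still so for the second after the job is handed in, with the robot touching nothing.
It also fails if it takes over 88 s, if anything falls off the work surface, if the arm or the gripper's body presses on something with over 40 N, if the wrist force passes 120 N, or if a joint passes its speed limit or range.

ROBOT

A 6-joint arm with a two-finger parallel gripper is mounted at the origin on a cart in front of the work surface, level with it; the furniture and walls round the work are solid. World frame = base frame: x ahead of the robot, y to its left, z up, the work surface at z = 0. Lengths are in mm, angles in rad, forces in N, time in s.
With the tool pointing down it reaches from about 325 to 850 mm from the base axis. Payload 4.4 kg.
Tool frame: the origin (TCP) lies midway between the tips of the shut fingers; the grasp point (between the pads) lies 19 mm behind it (grasp_offset is the distance from the TCP to the grasp point, in mm); z points along the fingers, y is the line along which they close (so a half turn about z gives the same grasp; the last joint's range is limited). The gripper opens to 94 mm and grips with 3 to 60 N. Pads are 16 mm wide; open, the fingers measure 119 mm over their backs; the gripper's body (75 mm by 177 mm) begins 78 mm behind the grasp point.
Start: joints at [-1.379, 0.207, 1.542, -0, 1.393, -0.15], TCP at [192.718, -541.744, 205.447] pointing down, gripper open.
Joint ranges: [-2.73, 2.73], [-0.86, 2.22], [0.23, 2.46], [-1.11, 4.25], [0.08, 2.63], [-2.82, 2.82]. Speed limits (rad/s): [2.79, 2.79, 3.14, 3.14, 3.14, 3.14].

INTERFACE

Orientations are given as a unit quaternion [w, x, y, z].
In Python, from cell import state, get_image, calibration, finish_job, grasp_offset gives the robot as it stands.
- The arm moves only by the tool step_arm, never from a script. Its argument "rows" is a list that holds one entry, the list of rows, each a list of 7 numbers: the opening in per cent of the stroke, from 0 (shut) to 100 (fully open), then the shift along the tool's x, y, z in m, then the turn, a rotation vector about the tool's x, y, z in degrees. A call has exactly 10 rows; each row shifts and turns the commanded pose from where the row before left it, along the tool's axes as they then stand; what a row does not reach is not made up. A row lasts 1/12 s, in which the tool goes at most 41.7 mm and 7.16 degrees, less where a joint would pass 70% of its speed; a pose out of reach is approached as far as the arm can. A call is refused whole if a number of a shift passes 0.0417 or a number of a turn 7.16, either way. A call with a gripper value outside its range is refused whole. The fingers move at their own pace and stop on an object; the grip force is fixed at half the most. Time passes only in rows, so rows that do not move let the fingers close, or fill a call up. It gives the time, the measured TCP pose, the force, the opening and the grip force at its end, in the units of the state.
- state(): the state, without advancing time (a new reading comes with each control period).
- get_image(name): name is "scene" or "top"; returns the picture (480x640x3 uint8, red, green, blue); there is no depth.
- calibration(name): a dict with "fov_y" (degrees; the focal length in pixels is half the picture's height over the tangent of half this angle, whatever the lens; pixels are square), "cx", "cy" (the principal point, pixels), "origin" and "orientation" of the camera in the world. Camera axes: x right, y up, looking along -z (the intrinsics and any distortion apply to the point x, -y, -z); pixel columns grow to the right and rows downward; lengths in mm; the calibration is good to about 2 mm. A picture is of the moment at which its call begins. calibration takes no time and is no camera call.
- finish_job(): hands the job in; it is judged then, once.
The state is a dict: "time_s": time; "joints": joint angles; "joint_vel": joint speeds; "joint_torque": joint torques, N m; "ee_pos": TCP position; "orientation": TCP orientation; "ft_force": force on the tool from outside, world axes, zero at the start; "wrist_torque": the same for the moment, N m; "gripper_width": opening from 0.0 (shut) to 1.0 (fully open); "finger_force": force on a finger pad.
Only numpy, scipy, OpenCV 4.12 (cv2) and the standard library are available. Lean on these libraries where they do the work, as an engineer would, in place of code of your own. Each camera call takes 0.05 s, during which the arm holds its last target. There are 200 camera calls.

## Working session

There is one attempt and no reset: what is moved stays moved. The work goes in short steps, Python scripts to look and compute and a tool call to move; the robot and the scene stay as the last step left them, time stands still between calls to the robot, and variables do not carry over. Pictures are saved under pics/ and viewed, at most 14 in all, crops included, and the job is handed in when it is done.

Besides the shell and the picture viewer there is one more tool, called as a command line: name --argument value ..., lists and objects as JSON in quotes. step_arm: Moves the arm, as the interface text tells. Its arguments: {"type":"object","properties":{"rows":{"type":"array"}},"required":["rows"]}

```bash
mkdir -p pics
python3 - <<'E'
from cell import *
import cv2
for n in("scene","top"):
    cv2.imwrite(f"pics/{n}0.png",get_image(n)[:,:,::-1]); print(calibration(n))
print(state(),grasp_offset)
E
```

```text
{'fov_y': 43.84606506997285, 'cx': 329.55402135496354, 'cy': 239.06916229116945, 'origin': array([-248.30685999,  956.27315774,  785.37619088]), 'orientation': array([-0.31988363, -0.15841122,  0.43827414,  0.82492189])}
{'fov_y': 43.19695089792113, 'cx': 320.3859051100481, 'cy': 236.14696055247538, 'origin': array([ 198.33857786,  125.08127968, 1659.03414692]), 'orientation': array([-0.69651351, -0.063752  ,  0.06465762,  0.71177525])}
{'time_s': 0.1, 'joints': array([-1.37951463e+00,  2.07349299e-01,  1.54275435e+00, -2.56740410e-06,
        1.39353445e+00, -1.50492887e-01]), 'joint_vel': array([-0.00235837, -0.0010613 , -0.00278164, -0.00171437,  0.00140051,
       -0.00089116]), 'joint_torque': array([-1.01110527e-03, -3.71869612e+01, -2.82294470e+01,  7.01385434e-02,
        3.12758947e-02, -4.91463356e-05]), 'ee_pos': array([ 192.57139376, -541.03430031,  204.42561492]), 'orientation': array([-1.02248247e-03,  9.85433711e-01,  1.70056919e-01, -2.21194305e-05]), 'ft_force': array([-0.22688128,  0.39263516, -0.42826503]), 'wrist_torque': array([-0.02439956,  0.00650161, -0.01746436]), 'finger_force': 0.0, 'gripper_width': 1.00009000502364} 18.8
```

View pics/top0.png

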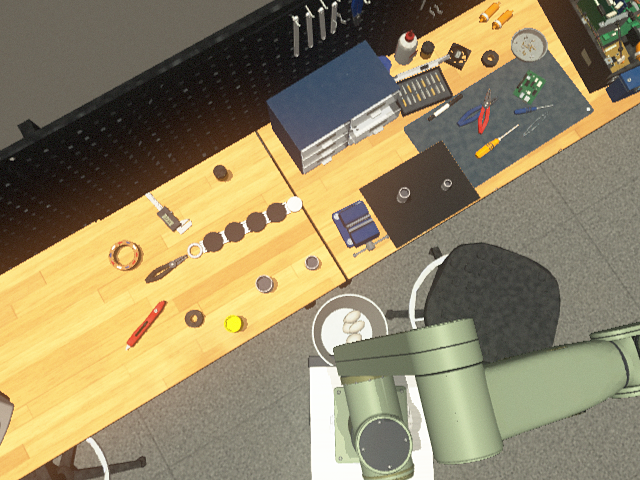

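View pics/scene0.png

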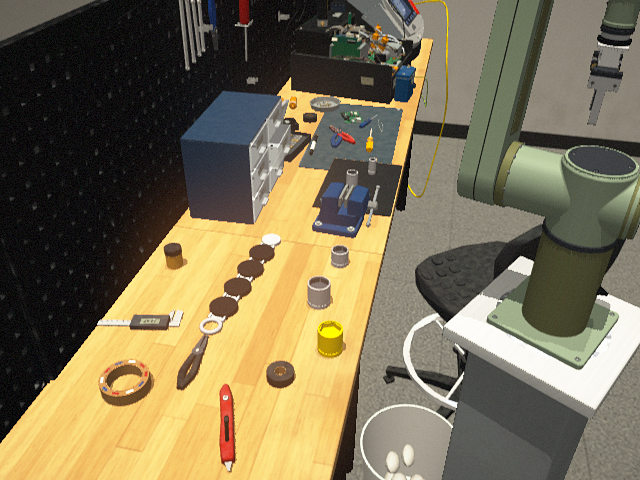

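Run:
```python
import cv2
s=cv2.imread("pics/scene0.png");t=cv2.imread("pics/top0.png")
cv2.imwrite("pics/c1.png",cv2.resize(s[145:345,190:390],None,fx=3,fy=3,interpolation=cv2.INTER_CUBIC))
r=lambda a,b,c,d:cv2.resize(t[c:d,a:b],None,fx=6,fy=6,interpolation=cv2.INTER_CUBIC)
import numpy as np
cv2.imwrite("pics/c2.png",np.vstack([r(185,315,195,260),np.hstack([r(245,333,250,299),r(390,432,175,224)[:, :252]])])[:600])
cv2.imwrite("pics/c3.png",cv2.resize(s[145:215,320:400],None,fx=8,fy=8,interpolation=cv2.INTER_CUBIC))
```

```text
(no output)
```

View pics/c1.png

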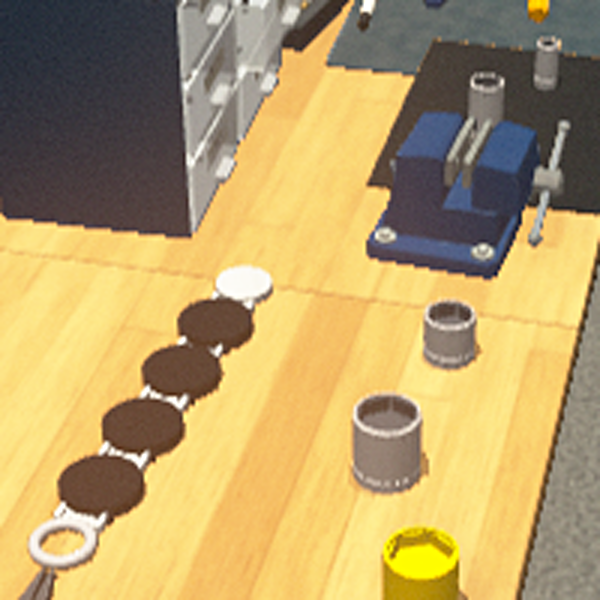

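View pics/c3.png

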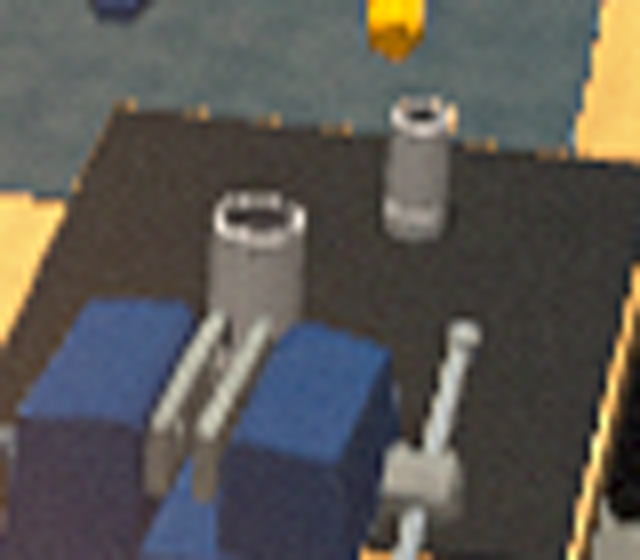

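View pics/c2.png

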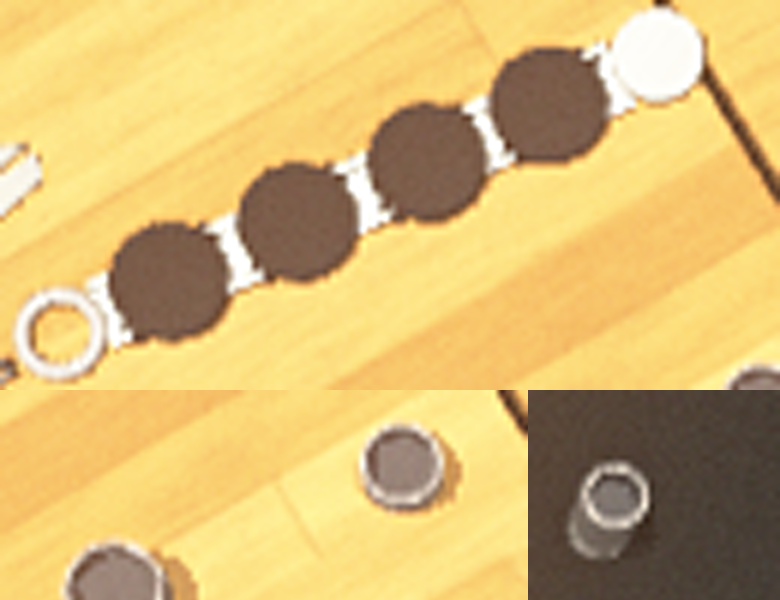

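```bash
cat > h.py <<'E'
from cell import *
import numpy as np
from scipy.spatial.transform import Rotation as R
def bp(n,u,v,z):
    c=calibration(n); f=240/np.tan(np.radians(c["fov_y"]/2))
    q=np.array(c["orientation"])
    d=R.from_quat(q[[1,2,3,0]]).apply([(u-c["cx"])/f,-(v-c["cy"])/f,-1])
    o=c["origin"]; return (o+d*(z-o[2])/d[2])[:2]
E
python3 - <<'E'
from h import *
P=dict(a=((319.2,283.8),(265,284),52),b=((339.8,251.1),(312.5,263),38),c=((352.4,172.2),(404,194.5),62+0),d=((372.5,159.3),(447,184),44),
p1=((223.5,306.5),(213.3,242),12),p2=((237.5,287.1),(234.3,232),12),p3=((250.5,268.1),(256,222.3),12),p4=((261.8,252.5),(277,213),12),jar=((174,248),(221,170),48))
for k,(s,t,z) in P.items(): print(k,bp("scene",*s,z).round(1),bp("top",*t,z).round(1))
E
```

```text
a [365.6 279.5] [367.8 269.7]
b [420.9 153.7] [423.2 142.6]
c [ 604.2 -105.3] [ 601.9 -109.4]
d [ 633.7 -227.3] [ 633.6 -231.7]
p1 [487.7 423. ] [491.2 415.3]
p2 [513.5 364.7] [518.  357.5]
p3 [542.  303.6] [544.1 297.4]
p4 [566.3 248.4] [569.2 238.9]
jar [675.4 397.6] [685.9 389.8]
```

step_arm --rows '[[[100,0.037,-0.0104,0,0,0,0],[100,0.037,-0.0104,0,0,0,0],[100,0.037,-0.0104,0,0,0,0],[100,0.037,-0.0104,0,0,0,0],[100,0.037,-0.0104,0,0,0,0],[100,0.037,-0.0104,0,0,0,0],[100,0.037,-0.0104,0,0,0,0],[100,0.037,-0.0104,0,0,0,0],[100,0.037,-0.0104,0,0,0,0],[100,0.037,-0.0104,0,0,0,0]]]'

```text
time_s: 0.93
ee_pos: [507.5, -318.1, 204.9]
orientation: [-0.0, 0.985, 0.17, -0.0]
ft_force: [1.4, -0.7, 0.5]
gripper_width: 1.003
finger_force: 0.0
```

step_arm --rows '[[[100,0.037,-0.0104,0.005,0,0,0],[100,0.037,-0.0104,0.005,0,0,0],[100,0.037,-0.0104,0.01,0,0,0],[100,0.037,-0.0104,0.015,0,0,0],[80,0,0,0.03,0,0,0],[70,0,0,0.035,0,0,0],[70,0,0,0.02,0,0,0],[70,0,0,0,0,0,0],[70,0,0,0,0,0,0],[70,0,0,0,0,0,0]]]'

```text
time_s: 1.77
ee_pos: [632.8, -231.6, 86.9]
orientation: [0.001, 0.985, 0.17, 0.001]
ft_force: [-0.1, -0.3, -0.1]
gripper_width: 0.703
finger_force: 0.0
```

```bash
cat >> h.py <<'E'
def go(x,y,z,yaw=None):
    s=state(); q=np.array(s["orientation"]); r=R.from_quat(q[[1,2,3,0]])
    d=r.inv().apply(np.array([x,y,z])-s["ee_pos"]); Y=r.apply([0,1,0]); a=np.degrees(np.arctan2(Y[1],Y[0]))
    print("t",round(s["time_s"],2),"at",s["ee_pos"].round(1),"yaw",a.round(1),"w",round(s["gripper_width"],3),"shift",d.round(1), "turn", None if yaw is None else round((a-yaw+90)%180-90,1),"tilt",r.apply([0,0,1]).round(4), "j6",s["joints"][5].round(2))
E
python3 - <<'E'
from h import *
import cv2
go(634,-229,12,23.9)
s=get_image("scene")[90:210,300:420];t=get_image("top")[140:240,380:500]
cv2.imwrite("pics/k1.png",cv2.resize(np.vstack([s,t])[:,:,::-1],None,fx=2.7,fy=2.7,interpolation=cv2.INTER_CUBIC))
E
```

```text
t 1.77 at [ 632.8 -231.6   86.9] yaw -70.4 w 0.703 shift [ 1.9 -2.2 74.9] turn 85.7 tilt [ 0.002 -0.001 -1.   ] j6 0.75
```

View pics/k1.png

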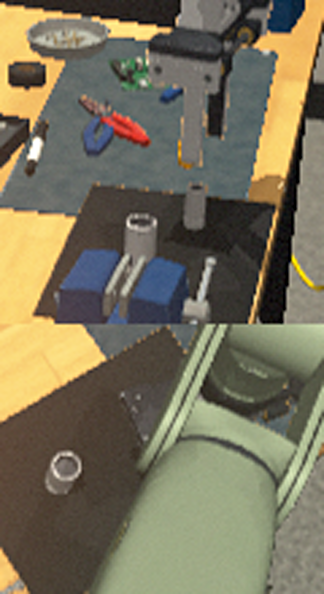

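step_arm --rows '[[[70,0.001,-0.001,0.02,0,0,0],[70,0,0,0.02,0,0,0],[70,0,0,0.02,0,0,0],[70,0,0,0.015,0,0,0],[0,0,0,0,0,0,0],[0,0,0,0,0,0,0],[0,0,0,0,0,0,0],[0,0,0,0,0,0,0],[0,0,0,0,0,0,0],[0,0,0,0,0,0,0]]]'

```text
time_s: 2.7
ee_pos: [633.4, -230.1, 11.8]
orientation: [0.001, 0.985, 0.17, 0.001]
ft_force: [-0.6, 0.5, -0.7]
gripper_width: 0.31
finger_force: 0.0
```

step_arm --rows '[[[0,0,0,0,0,0,0],[0,0,0,0,0,0,0],[0,0,0,0,0,0,0],[50,0,0,0,0,0,0],[50,0,0,0,0,0,0],[50,0,0,0,0,0,-5],[50,0,0,0,0,0,-7],[50,0,0,0,0,0,-7],[50,0,0,0,0,0,-7],[50,0,0,0,0,0,-7]]]'

```text
time_s: 3.53
ee_pos: [631.8, -229.0, 9.5]
orientation: [-0.001, 0.895, 0.446, -0.001]
ft_force: [0.5, 1.0, 0.2]
gripper_width: 0.499
finger_force: 0.0
```

step_arm --rows '[[[50,0,0,0,0,0,-7],[50,0,0,0,0,0,-7],[50,0,0,0,0,0,-7],[50,0,0,0,0,0,-7],[50,0,0,0,0,0,-7],[50,0,0,0,0,0,-7],[50,0,0,0,0,0,-7],[50,0,0,0,0,0,-7],[50,0,0,0,0,0,-5.3],[0,0,0,0,0,0,0]]]'

```text
time_s: 4.37
ee_pos: [631.8, -229.0, 9.5]
orientation: [-0.001, 0.545, 0.839, 0.0]
ft_force: [0.6, -0.1, -0.6]
gripper_width: 0.462
finger_force: 0.0
```

step_arm --rows '[[[0,0,0,0,0,0,0],[0,0,0,0,0,0,0],[0,0,0,0,0,0,0],[0,0,0,0,0,0,0],[0,0,0,0,0,0,0],[0,0,0,0,0,0,0],[0,0,0,0,0,0,0],[0,0,0,-0.01,0,0,0],[0,0,0,-0.03,0,0,0],[0,0,0,-0.035,0,0,0]]]'

```text
time_s: 5.2
ee_pos: [629.8, -228.4, 83.2]
orientation: [-0.004, 0.546, 0.838, -0.0]
ft_force: [1.0, -0.4, -1.2]
gripper_width: 0.227
finger_force: 30.0
```

Run:
```python
from h import *
go(567,244,120,23.9)
```

```text
t 5.2 at [ 629.8 -228.4   83.2] yaw 23.9 w 0.227 shift [457.6 133.6 -34.8] turn -0.0 tilt [-0.0069  0.0034 -1.    ] j6 -0.89
```

step_arm --rows '[[[0,0,0,-0.035,0,0,0],[0,0,0,-0.035,0,0,0],[0,0.0345,-0.0055,-0.005,0,0,0],[0,0.0345,-0.0055,0,0,0,0],[0,0.0345,-0.0055,0,0,0,0],[0,0.0345,-0.0055,0,0,0,0],[0,0.0345,-0.0055,0,0,0,0],[0,0.0345,-0.0055,0,0,0,0],[0,0.0345,-0.0055,0,0,0,0],[0,0.03,0.02,0,0,0,0]]]'

```text
time_s: 6.03
ee_pos: [500.7, 11.9, 160.0]
orientation: [-0.002, 0.546, 0.838, -0.001]
ft_force: [0.1, -0.5, -0.9]
gripper_width: 0.23
finger_force: 30.0
```

step_arm --rows '[[[0,0.0266,0.0217,0,0,0,0],[0,0.0266,0.0217,0,0,0,0],[0,0.0266,0.0217,0,0,0,0],[0,0.0266,0.0217,0,0,0,0],[0,0.0266,0.0217,0,0,0,0],[0,0.0266,0.0217,0,0,0,0],[0,0.0266,0.0217,0.02,0,0,0],[0,0,0,0.04,0,0,0],[0,0,0,0.04,0,0,0],[0,0,0,0,0,0,0]]]'

```text
time_s: 6.87
ee_pos: [561.7, 241.5, 51.9]
orientation: [-0.006, 0.545, 0.838, -0.007]
ft_force: [-2.0, -0.7, -1.8]
gripper_width: 0.23
finger_force: 30.0
```

Run:
```python
from h import *
import cv2
go(567,244,22,23.9)
s=get_image("scene")[170:320,190:340];t=get_image("top")[190:265,190:340]
cv2.imwrite("pics/k2.png",cv2.resize(np.vstack([s])[:,:,::-1],None,fx=4,fy=4,interpolation=cv2.INTER_CUBIC))
```

```text
t 6.87 at [561.7 241.5  51.9] yaw 24.0 w 0.23 shift [ 0.1  6.3 29.8] turn 0.1 tilt [-0.0166 -0.0048 -0.9999] j6 -0.15
```

View pics/k2.png

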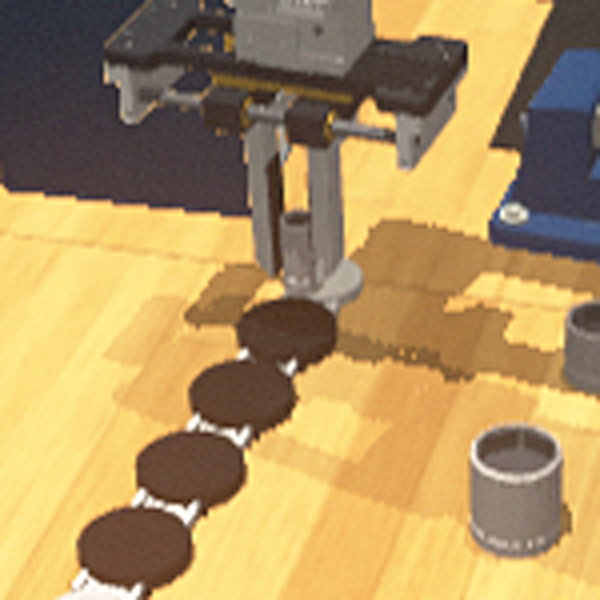

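Run:
```python
from h import *
for t in(0,3): print(bp("scene",264.1,223.9,86.4+t), bp("scene",264.5,240.4,42.4+t))
print(bp("scene",261.4,252.6,12),[bp("top",u-.4,v-.4,12).round(1) for u,v in((213.4,241.75),(234.7,231.9),(256.4,221.9),(276.8,212.2))])
```

```text
[561.46625245 241.61542935] [563.29714681 241.29373608]
[557.99071299 244.68273438] [560.02004043 244.18069032]
[566.68505563 249.22817003] [array([493. , 416.1]), array([519.4, 357.5]), array([546.4, 297.4]), array([572.7, 240.6])]
```

```bash
cat >> h.py <<'E'
import cv2
def pj(n,P):
    c=calibration(n); f=240/np.tan(np.radians(c["fov_y"]/2)); q=np.array(c["orientation"])
    p=R.from_quat(q[[1,2,3,0]]).inv().apply(np.array(P)-c["origin"])
    return np.c_[c["cx"]-f*p[:,0]/p[:,2], c["cy"]+f*p[:,1]/p[:,2]]
def sil(n,x,y,r,z0,z1,S=8):
    a=np.linspace(0,2*np.pi,60); C=np.c_[x+r*np.cos(a),y+r*np.sin(a)]
    p=pj(n,np.r_[np.c_[C,0*a+z0],np.c_[C,0*a+z1]])
    m=np.zeros((480,640),np.uint8); h=cv2.convexHull(p.astype(np.float32))
    cv2.fillPoly(m,[np.round(h*256).astype(np.int32)],1,shift=8); return m
E
python3 - <<'E'
from h import *
from scipy.optimize import minimize
G=[(491,418),(517,360),(545,300),(570,243)]
for n in("scene","top"):
    im=cv2.imread(f"pics/{n}0.png"); 
    dark=((im.max(2)<110)).astype(np.uint8)
    k,lab,st,ce=cv2.connectedComponentsWithStats(dark)
    for g in G:
        u,v=pj(n,[(*g,12)])[0].round().astype(int); l=lab[v,u]; m=lab==l
        out=[]
        for z0 in(0,5):
            f=lambda p:-np.logical_and(m,sil(n,*p,28,z0,12)).sum()/np.logical_or(m,sil(n,*p,28,z0,12)).sum()
            best=min(((f((g[0]+i,g[1]+j)),g[0]+i,g[1]+j) for i in range(-10,11,2) for j in range(-12,13,2)))
            r=minimize(f,best[1:],method="Nelder-Mead",options=dict(initial_simplex=[best[1:],(best[1]+2,best[2]),(best[1],best[2]+2)]))
            out+=[r.x.round(1),round(r.fun,3)]
        print(n,g,st[l][2:],out)
E
```

```text
scene (491, 418) [ 28  24 425] [array([494., 419.]), np.float64(-0.726), array([489.7, 422. ]), np.float64(-0.789)]
scene (517, 360) [ 27  21 392] [array([518.8, 360.3]), np.float64(-0.748), array([517.5, 363.7]), np.float64(-0.823)]
scene (545, 300) [ 36  35 681] [array([552.4, 293. ]), np.float64(-0.498), array([546.4, 297.9]), np.float64(-0.485)]Traceback (most recent call last):
  File "<stdin>", line 13, in <module>
  File "<stdin>", line 13, in <genexpr>
  File "<stdin>", line 12, in <lambda>
  File "h.py", line 20, in sil
    p=pj(n,np.r_[np.c_[C,0*a+z0],np.c_[C,0*a+z1]])
  File "h.py", line 15, in pj
    c=calibration(n); f=240/np.tan(np.radians(c["fov_y"]/2)); q=np.array(c["orientation"])
ValueError: time passes only in moves, steps and waits
```

```bash
python3 - <<'E'
from h import *
import pickle
pickle.dump({n:calibration(n) for n in("scene","top")},open("cal.pkl","wb"))
im=cv2.imread("pics/scene0.png"); t=cv2.imread("pics/top0.png")
print(im[298:322,224].tolist()); print(t[230:256:1,213].tolist())
E
sed -i 's/^import cv2/import cv2,pickle\nCAL=pickle.load(open("cal.pkl","rb"))\ncalibration=lambda n:CAL[n]/' h.py
```

```text
[[52, 75, 105], [55, 73, 108], [53, 72, 106], [56, 73, 106], [48, 72, 103], [57, 75, 108], [60, 77, 109], [58, 76, 108], [54, 73, 106], [52, 73, 106], [53, 75, 106], [55, 76, 105], [56, 72, 108], [54, 76, 106], [58, 77, 109], [54, 73, 104], [44, 66, 101], [78, 96, 121], [226, 241, 247], [255, 255, 255], [234, 245, 251], [136, 148, 165], [98, 113, 135], [90, 117, 149]]
[[116, 215, 253], [108, 190, 246], [79, 102, 137], [77, 94, 123], [74, 95, 125], [70, 91, 123], [77, 95, 123], [74, 91, 123], [75, 95, 124], [78, 95, 128], [75, 96, 126], [77, 97, 127], [73, 93, 124], [77, 95, 126], [77, 94, 126], [76, 97, 124], [73, 92, 124], [74, 92, 124], [75, 94, 124], [72, 92, 123], [73, 93, 120], [66, 93, 130], [97, 172, 229], [140, 234, 255], [141, 233, 254], [136, 231, 253]]
```

Run:
```python
from h import *
from scipy.optimize import minimize
G=[(491,418),(517,360),(545,300),(570,243)]
for n in("scene","top"):
    im=cv2.imread(f"pics/{n}0.png"); 
    dark=((im[:,:,2]<160)).astype(np.uint8)
    k,lab,st,ce=cv2.connectedComponentsWithStats(dark)
    for g in G:
        u,v=pj(n,[(*g,12)])[0].round().astype(int); l=lab[v,u]; m=lab==l
        out=[]
        for z0 in(0,4,8):
            def f(p):
                s=sil(n,*p,28,z0,12); return -np.logical_and(m,s).sum()/np.logical_or(m,s).sum()
            best=min(((f((g[0]+i,g[1]+j)),g[0]+i,g[1]+j) for i in range(-10,11,2) for j in range(-12,13,2)))
            r=minimize(f,best[1:],method="Nelder-Mead",options=dict(initial_simplex=[best[1:],(best[1]+2,best[2]),(best[1],best[2]+2)]))
            out+=[r.x.round(1).tolist(),round(r.fun,3)]
        print(n,g,st[l],out)
```

```text
scene (491, 418) [ 209  243   66   79 1682] [[495.8, 414.8], np.float64(-0.275), [490.5, 421.7], np.float64(-0.279), [488.7, 421.7], np.float64(-0.277)]
scene (517, 360) [ 209  243   66   79 1682] [[517.2, 364.6], np.float64(-0.256), [516.9, 362.6], np.float64(-0.251), [516.0, 362.9], np.float64(-0.248)]
scene (545, 300) [ 209  243   66   79 1682] [[550.9, 293.9], np.float64(-0.235), [546.2, 298.6], np.float64(-0.229), [544.8, 300.9], np.float64(-0.224)]
scene (570, 243) [ 209  243   66   79 1682] [[570.6, 247.9], np.float64(-0.223), [569.5, 247.4], np.float64(-0.215), [569.1, 247.0], np.float64(-0.205)]
top (491, 418) [203 232  20  20 318] [[494.7, 418.6], np.float64(-0.854), [491.9, 416.5], np.float64(-0.88), [492.4, 417.2], np.float64(-0.885)]
top (517, 360) [224 222  21  20 316] [[521.2, 358.5], np.float64(-0.865), [518.7, 358.4], np.float64(-0.877), [519.0, 357.8], np.float64(-0.894)]
top (545, 300) [246 212  20  20 312] [[546.7, 297.9], np.float64(-0.871), [546.0, 297.1], np.float64(-0.884), [546.7, 299.6], np.float64(-0.893)]
top (570, 243) [267 203  19  19 304] [[574.0, 241.2], np.float64(-0.854), [573.1, 240.9], np.float64(-0.866), [573.6, 240.6], np.float64(-0.875)]
```

step_arm --rows '[[[0,-0.0015,0.0097,0,0,0,0],[0,0,0,0.005,0,0,0],[0,0,0,0.01,0,0,0],[0,0,0,0.01,0,0,0],[0,0,0,0.003,0,0,0],[0,0,0,0.001,0,0,0],[0,0,0,0,0,0,0],[0,0,0,0,0,0,0],[0,0,0,0,0,0,0],[0,0,0,0,0,0,0]]]'

```text
time_s: 7.8
ee_pos: [579.0, 245.5, 31.9]
orientation: [0.0, 0.545, 0.838, 0.0]
ft_force: [-0.7, 0.1, -1.1]
gripper_width: 0.226
finger_force: 30.0
```

Run:
```python
from h import *
go(571.2,244,22,23.9); print(state()["ft_force"])
```

```text
t 7.8 at [579.  245.5  31.9] yaw 23.9 w 0.226 shift [ 1.8 -7.8  9.9] turn -0.0 tilt [ 8.e-04  2.e-04 -1.e+00] j6 -0.15
[-0.72473539  0.07996975 -1.12952142]
```

step_arm --rows '[[[0,0.0018,-0.0078,0,0,0,0],[0,0,0,0.005,0,0,0],[0,0,0,0.003,0,0,0],[0,0,0,0.002,0,0,0],[0,0,0,0.001,0,0,0],[0,0,0,0,0,0,0],[0,0,0,0,0,0,0],[0,0,0,0,0,0,0],[0,0,0,0,0,0,0],[0,0,0,0,0,0,0]]]'

```text
time_s: 8.63
ee_pos: [570.2, 243.8, 22.2]
orientation: [-0.001, 0.545, 0.838, -0.001]
ft_force: [-5.4, -1.3, 11.4]
gripper_width: 0.228
finger_force: 30.0
```

Run:
```python
from h import *
go(571.2,244,22,23.9); print(state()["ft_force"])
cv2.imwrite("pics/k3.png",cv2.resize(get_image("scene")[190:320,200:350,::-1],None,fx=4.6,fy=4.6,interpolation=cv2.INTER_CUBIC))
```

```text
t 8.63 at [570.2 243.8  22.2] yaw 23.9 w 0.228 shift [-0.3  1.   0.2] turn -0.0 tilt [-1.8e-03 -6.0e-04 -1.0e+00] j6 -0.15
[-5.39734194 -1.34933413 11.38969287]
```

View pics/k3.png

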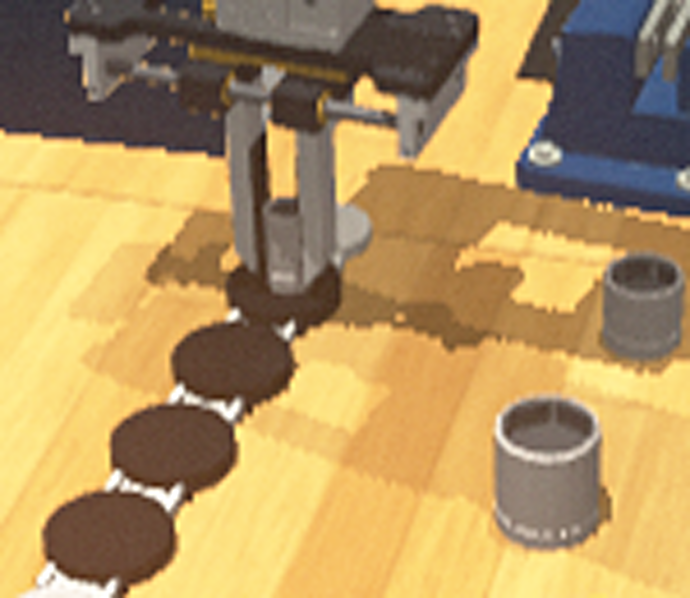

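step_arm --rows '[[[40,0,0,0,0,0,0],[40,0,0,0,0,0,0],[40,0,0,0,0,0,0],[40,0,0,0,0,0,0],[80,0,0,-0.02,0,0,0],[80,0,0,-0.03,0,0,0],[80,0,0,-0.03,0,0,0],[80,0,0,-0.02,0,0,0],[80,0,-0.02,0,0,0,0],[80,0,-0.04,0,0,0,0]]]'

```text
time_s: 9.52
ee_pos: [520.8, 220.7, 123.3]
orientation: [0.003, 0.546, 0.838, 0.004]
ft_force: [-0.6, -0.4, 0.1]
gripper_width: 0.78
finger_force: 0.0
```

Run:
```python
from h import *
go(367,276,14,-66.1)
```

```text
t 9.52 at [520.8 220.7 123.3] yaw 23.9 w 0.78 shift [ 113.  -119.3  108. ] turn 90.0 tilt [ 0.0091  0.0025 -1.    ] j6 -0.17
```

step_arm --rows '[[[95,0.028,-0.0282,0,0,0,0],[95,0.028,-0.0282,0,0,0,0],[95,0.028,-0.0282,0,0,0,0],[95,0.028,-0.0282,0,0,0,0],[95,0,0,0,0,0,7],[95,0,0,0,0,0,7],[95,0,0,0,0,0,7],[95,0,0,0.005,0,0,7],[95,0,0,0.005,0,0,7],[95,0,0,0.01,0,0,7]]]'

```text
time_s: 10.35
ee_pos: [368.4, 276.9, 101.1]
orientation: [0.0, 0.811, 0.585, 0.001]
ft_force: [-0.2, -0.3, 0.4]
gripper_width: 0.95
finger_force: 0.0
```

step_arm --rows '[[[95,0,0,0.01,0,0,7],[95,0,0,0.01,0,0,7],[95,0,0,0.01,0,0,7],[95,0,0,0,0,0,7],[95,0,0,0,0,0,7],[95,0,0,0,0,0,7],[95,0,0,0,0,0,6],[95,0,0,0,0,0,0],[95,0,0,0,0,0,0],[95,0,0,0,0,0,0]]]'

```text
time_s: 11.18
ee_pos: [367.5, 276.3, 70.4]
orientation: [-0.0, 0.978, 0.208, -0.0]
ft_force: [0.1, -0.2, 0.3]
gripper_width: 0.948
finger_force: 0.0
```

Run:
```python
from h import *
go(367,276,14,-66.1)
```

```text
t 11.18 at [367.5 276.3  70.4] yaw -66.0 w 0.948 shift [-0.6  0.1 56.4] turn 0.1 tilt [-0.  0. -1.] j6 1.61
```

step_arm --rows '[[[95,0,0,0.025,0,0,0],[95,0,0,0.02,0,0,0],[95,0,0,0.011,0,0,0],[0,0,0,0,0,0,0],[0,0,0,0,0,0,0],[0,0,0,0,0,0,0],[0,0,0,0,0,0,0],[0,0,0,0,0,0,0],[0,0,0,0,0,0,0],[0,0,0,0,0,0,0]]]'

```text
time_s: 12.02
ee_pos: [368.4, 276.0, 15.2]
orientation: [0.001, 0.978, 0.207, 0.001]
ft_force: [2.0, -4.0, 2.3]
gripper_width: 0.494
finger_force: 1.9
```

step_arm --rows '[[[0,0,0,0,0,0,0],[0,0,0,0,0,0,0],[70,0,0,0,0,0,0],[70,0,0,0,0,0,0],[70,0,0,0,0,0,0],[70,0,0,0,0,0,-7],[70,0,0,0,0,0,-7],[70,0,0,0,0,0,-7],[70,0,0,0,0,0,-7],[70,0,0,0,0,0,-7]]]'

```text
time_s: 12.85
ee_pos: [366.9, 276.5, 14.0]
orientation: [-0.0, 0.869, 0.494, -0.0]
ft_force: [-0.6, -0.7, -0.1]
gripper_width: 0.699
finger_force: 0.0
```

step_arm --rows '[[[70,0,0,0,0,0,-7],[70,0,0,0,0,0,-7],[70,0,0,0,0,0,-7],[70,0,0,0,0,0,-7],[70,0,0,0,0,0,-7],[70,0,0,0,0,0,-7],[70,0,0,0,0,0,-7],[70,0,0,0,0,0,-6],[0,0,0,0,0,0,0],[0,0,0,0,0,0,0]]]'

```text
time_s: 13.68
ee_pos: [367.1, 276.4, 14.2]
orientation: [-0.0, 0.547, 0.837, -0.0]
ft_force: [0.1, -0.0, -0.5]
gripper_width: 0.591
finger_force: 0.0
```

step_arm --rows '[[[0,0,0,0,0,0,0],[0,0,0,0,0,0,0],[0,0,0,0,0,0,0],[0,0,0,0,0,0,0],[0,0,0,0,0,0,0],[0,0,0,0,0,0,0],[0,0,0,0,0,0,0],[0,0,0,0,0,0,0],[0,0,0,0,0,0,0],[0,0,0,0,0,0,0]]]'

```text
time_s: 14.52
ee_pos: [367.6, 276.4, 14.5]
orientation: [0.0, 0.545, 0.838, 0.0]
ft_force: [1.7, 1.8, -1.6]
gripper_width: 0.488
finger_force: 30.0
```

Run:
```python
from h import *
go(490.5,419.5,27,23.9); print(state()["finger_force"])
```

```text
t 14.52 at [367.6 276.4  14.5] yaw 23.9 w 0.488 shift [ 81.1 170.3 -12.4] turn -0.0 tilt [ 2.e-04  2.e-04 -1.e+00] j6 0.04
29.986411929130554
```

step_arm --rows '[[[0,0,0,-0.01,0,0,0],[0,0,0,-0.03,0,0,0],[0,0,0,-0.02,0,0,0],[0,0.0162,0.034,0,0,0,0],[0,0.0162,0.034,0,0,0,0],[0,0.0162,0.034,0,0,0,0],[0,0.0162,0.034,0,0,0,0],[0,0.0162,0.034,0,0,0,0],[0,0,0,0.015,0,0,0],[0,0,0,0.015,0,0,0]]]'

```text
time_s: 15.35
ee_pos: [491.8, 421.0, 45.0]
orientation: [0.0, 0.545, 0.838, 0.001]
ft_force: [-2.0, -0.7, -4.4]
gripper_width: 0.483
finger_force: 30.0
```

step_arm --rows '[[[0,0,0,0.01,0,0,0],[0,0,0,0,0,0,0],[0,0,0,0,0,0,0],[0,0,0,0,0,0,0],[0,0,0,0,0,0,0],[0,0,0,0,0,0,0],[0,0,0,0,0,0,0],[0,0,0,0,0,0,0],[0,0,0,0,0,0,0],[0,0,0,0,0,0,0]]]'

```text
time_s: 16.18
ee_pos: [490.2, 419.3, 34.6]
orientation: [0.0, 0.545, 0.838, 0.0]
ft_force: [0.3, 0.4, -2.8]
gripper_width: 0.485
finger_force: 30.0
```

Run:
```python
from h import *
go(490.5,419.5,27,23.9); print(state()["ft_force"])
im=get_image("scene")[:,:,::-1].copy()
c=cv2.resize(im[190:340,180:350],None,fx=4.6,fy=4.6,interpolation=cv2.INTER_CUBIC)
a=np.linspace(0,2*np.pi,73)
def ring(x,y,z,r,col):
    p=pj("scene",np.c_[x+r*np.cos(a),y+r*np.sin(a),0*a+z]); p=(p-[180,190]+.5)*4.6-.5
    cv2.polylines(c,[np.round(p).astype(np.int32)],True,col,1)
for x,y in((490.5,419.5),(517.5,360.3),(545.7,300),(571.3,243.8)): ring(x,y,12,28,(0,255,0))
ring(570.2,243.8,56,11,(0,0,255)); e=state()["ee_pos"]; ring(e[0],e[1],e[2]-14.3,23,(255,0,255)); ring(e[0],e[1],e[2]-14.3+52,23,(255,0,255))
cv2.imwrite("pics/k4.png",c[:600])
```

```text
t 16.18 at [490.2 419.3  34.6] yaw 23.9 w 0.485 shift [0.1 0.4 7.6] turn -0.0 tilt [ 2.e-04  1.e-04 -1.e+00] j6 0.16
[ 0.33687078  0.4322546  -2.79273654]
```

View pics/k4.png

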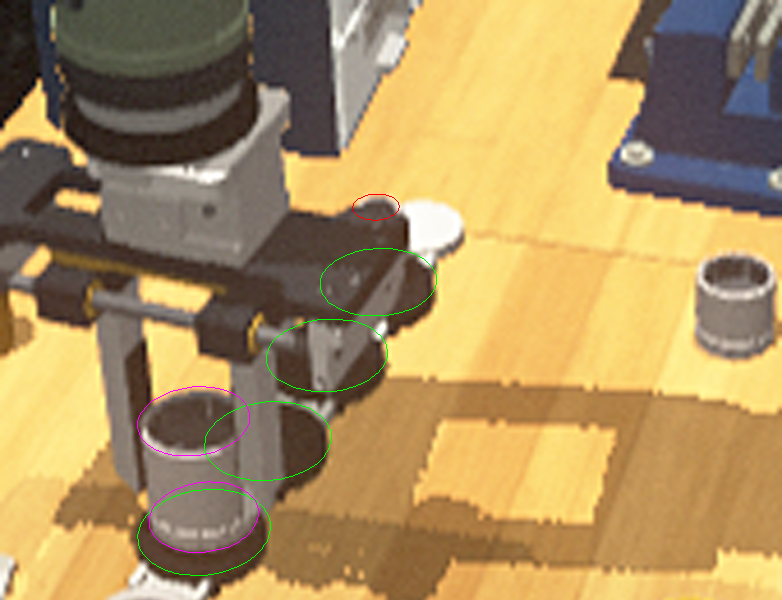

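step_arm --rows '[[[0,0,0,0.004,0,0,0],[0,0,0,0.003,0,0,0],[0,0,0,0.0015,0,0,0],[0,0,0,0,0,0,0],[0,0,0,0,0,0,0],[65,0,0,0,0,0,0],[65,0,0,0,0,0,0],[65,0,0,0,0,0,0],[65,0,0,0,0,0,0],[65,0,0,0,0,0,0]]]'

```text
time_s: 17.07
ee_pos: [490.3, 419.4, 26.0]
orientation: [0.0, 0.546, 0.838, 0.0]
ft_force: [0.8, 0.6, -0.6]
gripper_width: 0.652
finger_force: 0.0
```

step_arm --rows '[[[65,0,0,-0.02,0,0,0],[65,0,0,-0.03,0,0,0],[80,0,0,-0.035,0,0,0],[80,0,0,-0.02,0,0,0],[80,0,0,0,0,0,0],[80,0,0,0,0,0,0],[80,0,0,0,0,0,0],[80,0,0,0,0,0,0],[80,0,0,0,0,0,0],[80,0,0,0,0,0,0]]]'

```text
time_s: 17.9
ee_pos: [489.2, 418.6, 129.0]
orientation: [-0.001, 0.545, 0.838, -0.001]
ft_force: [-0.2, 0.3, 0.7]
gripper_width: 0.802
finger_force: 0.0
```

Run:
```python
from h import *
print(bp("scene",340,251.3,38),bp("top",311.7,262.2,38),bp("top",404.2,192.2,64),bp("scene",352.4,172.2,64))
go(421,150,14,-66.1)
```

```text
[420.12168633 154.00449644] [425.44318357 144.71841908] [ 607.77060361 -109.95938794] [ 601.84643004 -102.40746697]
t 17.9 at [489.2 418.6 129. ] yaw 23.9 w 0.802 shift [-217.9 -170.7  115.7] turn 90.0 tilt [-0.0027 -0.0018 -1.    ] j6 0.16
```

step_arm --rows '[[[80,-0.0273,-0.0212,0,0,0,0],[80,-0.0273,-0.0212,0,0,0,0],[80,-0.0273,-0.0212,0,0,0,0],[80,-0.0273,-0.0212,0,0,0,0],[80,-0.0273,-0.0212,0,0,0,0],[80,-0.0273,-0.0212,0,0,0,0],[80,-0.0273,-0.0212,0,0,0,0],[80,-0.0273,-0.0212,0,0,0,0],[80,0,0,0,0,0,7],[80,0,0,0,0,0,7]]]'

```text
time_s: 18.73
ee_pos: [422.6, 149.0, 130.4]
orientation: [-0.0, 0.647, 0.762, -0.0]
ft_force: [0.2, 0.7, -0.2]
gripper_width: 0.797
finger_force: 0.0
```

step_arm --rows '[[[80,0,0,0.01,0,0,7],[80,0,0,0.01,0,0,7],[80,0,0,0.01,0,0,7],[80,0,0,0.01,0,0,7],[80,0,0,0.01,0,0,7],[80,0,0,0.01,0,0,7],[80,0,0,0.01,0,0,7],[80,0,0,0,0,0,7],[80,0,0,0,0,0,7],[80,0,0,0,0,0,7]]]'

```text
time_s: 19.57
ee_pos: [422.8, 150.7, 60.1]
orientation: [-0.0, 0.967, 0.255, -0.001]
ft_force: [0.1, -0.4, -0.9]
gripper_width: 0.802
finger_force: 0.0
```

step_arm --rows '[[[80,0,0,0,0,0,6],[80,0,0,0.015,0,0,0],[80,0,0,0.02,0,0,0],[80,0,0,0.015,0,0,0],[0,0,0,0,0,0,0],[0,0,0,0,0,0,0],[0,0,0,0,0,0,0],[0,0,0,0,0,0,0],[0,0,0,0,0,0,0],[0,0,0,0,0,0,0]]]'

```text
time_s: 20.4
ee_pos: [424.7, 150.7, 11.9]
orientation: [0.0, 0.978, 0.207, 0.001]
ft_force: [2.0, -1.5, 1.4]
gripper_width: 0.41
finger_force: 0.9
```

step_arm --rows '[[[0,0,0,0,0,0,0],[0,0,0,0,0,0,0],[65,0,0,0,0,0,0],[65,0,0,0,0,0,0],[65,0,0,0,0,0,0],[65,0,0,0,0,0,-7],[65,0,0,0,0,0,-7],[65,0,0,0,0,0,-7],[65,0,0,0,0,0,-7],[65,0,0,0,0,0,-7]]]'

```text
time_s: 21.23
ee_pos: [422.8, 151.0, 10.5]
orientation: [-0.0, 0.869, 0.494, -0.0]
ft_force: [-0.6, 0.2, -0.4]
gripper_width: 0.648
finger_force: 0.0
```

step_arm --rows '[[[65,0,0,0,0,0,-7],[65,0,0,0,0,0,-7],[65,0,0,0,0,0,-7],[65,0,0,0,0,0,-7],[65,0,0,0,0,0,-7],[65,0,0,0,0,0,-7],[65,0,0,0,0,0,-7],[65,0,0,0,0,0,-6],[0,0,0,0,0,0,0],[0,0,0,0,0,0,0]]]'

```text
time_s: 22.07
ee_pos: [423.0, 151.0, 10.6]
orientation: [-0.0, 0.547, 0.837, -0.0]
ft_force: [-0.1, 0.0, -0.0]
gripper_width: 0.545
finger_force: 0.0
```

step_arm --rows '[[[0,0,0,0,0,0,0],[0,0,0,0,0,0,0],[0,0,0,0,0,0,0],[0,0,0,0,0,0,0],[0,0,0,0,0,0,0],[0,0,0,0,0,0,0],[0,0,0,0,0,0,0],[0,0,0,0,0,0,0],[0,0,0,0,0,0,0],[0,0,0,0,0,0,0]]]'

```text
time_s: 22.9
ee_pos: [423.4, 150.9, 10.9]
orientation: [-0.0, 0.546, 0.838, -0.0]
ft_force: [-0.5, -0.2, -1.7]
gripper_width: 0.401
finger_force: 30.0
```

Run:
```python
from h import *
go(517.5,360.3,22,23.9); print(state()["finger_force"])
```

```text
t 22.9 at [423.4 150.9  10.9] yaw 23.9 w 0.401 shift [153.4 170.8 -11.1] turn -0.0 tilt [-2.e-04  0.e+00 -1.e+00] j6 -0.27
29.995316863059998
```

step_arm --rows '[[[0,0,0,-0.01,0,0,0],[0,0,0,-0.03,0,0,0],[0,0,0,-0.03,0,0,0],[0,0.0256,0.0285,0,0,0,0],[0,0.0256,0.0285,0,0,0,0],[0,0.0256,0.0285,0,0,0,0],[0,0.0256,0.0285,0,0,0,0],[0,0.0256,0.0285,0,0,0,0],[0,0.0256,0.0285,0,0,0,0],[0,0,0,0.01,0,0,0]]]'

```text
time_s: 23.73
ee_pos: [522.1, 367.7, 74.3]
orientation: [0.002, 0.544, 0.839, 0.005]
ft_force: [1.1, 0.2, -1.6]
gripper_width: 0.396
finger_force: 30.0
```

step_arm --rows '[[[0,0,0,0.02,0,0,0],[0,0,0,0.015,0,0,0],[0,0,0,0.008,0,0,0],[0,0,0,0,0,0,0],[0,0,0,0,0,0,0],[0,0,0,0,0,0,0],[0,0,0,0,0,0,0],[0,0,0,0,0,0,0],[0,0,0,0,0,0,0],[0,0,0,0,0,0,0]]]'

```text
time_s: 24.57
ee_pos: [518.0, 360.7, 28.6]
orientation: [0.0, 0.546, 0.838, 0.0]
ft_force: [0.2, 0.2, -0.6]
gripper_width: 0.398
finger_force: 30.0
```

Run:
```python
from h import *
go(517.5,360.3,22.9,23.9)
```

```text
t 24.57 at [518.  360.7  28.6] yaw 23.9 w 0.398 shift [-0.1 -0.7  5.7] turn -0.0 tilt [ 1.e-03  5.e-04 -1.e+00] j6 0.05
```

step_arm --rows '[[[0,0,0,0.003,0,0,0],[0,0,0,0.002,0,0,0],[0,0,0,0.001,0,0,0],[0,0,0,0,0,0,0],[0,0,0,0,0,0,0],[58,0,0,0,0,0,0],[58,0,0,0,0,0,0],[58,0,0,0,0,0,0],[58,0,0,0,0,0,0],[58,0,0,0,0,0,0]]]'

```text
time_s: 25.4
ee_pos: [517.5, 360.5, 21.6]
orientation: [-0.0, 0.546, 0.838, -0.0]
ft_force: [0.7, 0.7, -0.3]
gripper_width: 0.579
finger_force: 0.0
```

step_arm --rows '[[[58,0,0,-0.02,0,0,0],[58,0,0,-0.03,0,0,0],[65,0,0,-0.035,0,0,0],[65,0,0,-0.035,0,0,0],[65,-0.02,-0.03,0,0,0,0],[65,-0.02,-0.035,0,0,0,0],[65,-0.025,-0.03,0,0,0,0],[65,-0.035,-0.02,0,0,0,0],[65,-0.035,-0.02,0,0,0,0],[65,-0.035,-0.02,0,0,0,0]]]'

```text
time_s: 26.23
ee_pos: [443.9, 141.0, 142.0]
orientation: [0.0, 0.545, 0.839, 0.0]
ft_force: [1.0, -0.3, 0.2]
gripper_width: 0.646
finger_force: 0.0
```

step_arm --rows '[[[65,-0.035,0,0,0,0,0],[65,-0.035,0,0,0,0,0],[65,-0.035,0,0,0,0,0],[65,-0.035,0,0,0,0,0],[65,-0.035,0,0,0,0,0],[65,-0.035,0.01,0,0,0,0],[65,-0.035,0.015,0,0,0,0],[65,-0.035,0.02,0,0,0,0],[65,0,0,0,0,0,0],[65,0,0,0,0,0,0]]]'

```text
time_s: 27.07
ee_pos: [600.0, -96.9, 140.8]
orientation: [-0.001, 0.546, 0.837, -0.0]
ft_force: [-1.5, 0.7, -0.5]
gripper_width: 0.649
finger_force: 0.0
```

Run:
```python
from h import *
go(604,-106,25,-66.1)
im=get_image("scene")[:,:,::-1]
cv2.imwrite("pics/k5.png",np.hstack([cv2.resize(im[185:335,190:330],None,fx=3,fy=3,interpolation=cv2.INTER_CUBIC),cv2.resize(im[100:250,290:410],None,fx=3,fy=3,interpolation=cv2.INTER_CUBIC)]))
```

```text
t 27.07 at [600.  -96.9 140.8] yaw 23.8 w 0.649 shift [-1.010e+01  1.000e-01  1.158e+02] turn 89.9 tilt [-1.2e-03  5.0e-04 -1.0e+00] j6 -0.72
```

View pics/k5.png

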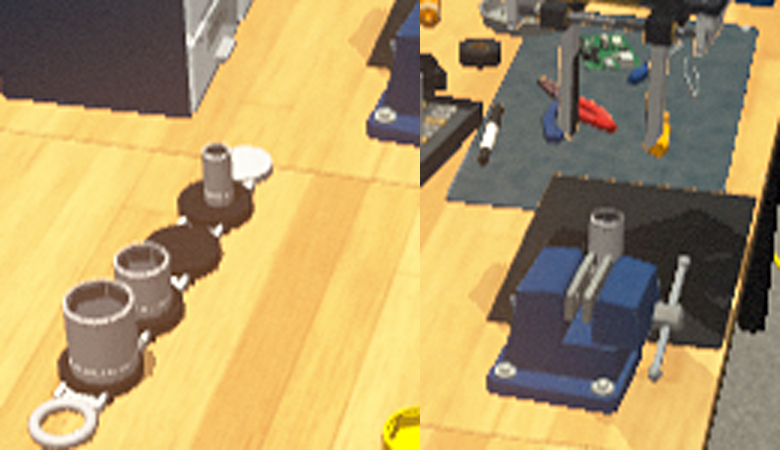

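step_arm --rows '[[[60,-0.0101,0,0,0,0,0],[60,0,0,0.005,0,0,7],[60,0,0,0.005,0,0,7],[60,0,0,0.01,0,0,7],[60,0,0,0.01,0,0,7],[60,0,0,0.01,0,0,7],[60,0,0,0.01,0,0,7],[60,0,0,0,0,0,7],[60,0,0,0,0,0,7],[60,0,0,0,0,0,7]]]'

```text
time_s: 27.95
ee_pos: [602.5, -103.8, 92.3]
orientation: [-0.0, 0.904, 0.428, -0.0]
ft_force: [0.4, -0.0, 0.4]
gripper_width: 0.6
finger_force: 0.0
```

step_arm --rows '[[[60,0,0,0,0,0,7],[60,0,0,0,0,0,7],[60,0,0,0,0,0,7],[60,0,0,0,0,0,6],[60,0,0,0,0,0,0],[60,0,0,0,0,0,0],[60,0,0,0,0,0,0],[60,0,0,0,0,0,0],[60,0,0,0,0,0,0],[60,0,0,0,0,0,0]]]'

```text
time_s: 28.78
ee_pos: [603.3, -104.6, 91.9]
orientation: [0.0, 0.978, 0.207, -0.0]
ft_force: [0.0, -0.4, 0.1]
gripper_width: 0.603
finger_force: 0.0
```

Run:
```python
from h import *
go(604,-106,27,-66.1)
e=state()["ee_pos"]
print(pj("scene",[e,(604,-106,64)]))
```

```text
t 28.78 at [ 603.3 -104.6   91.9] yaw -66.1 w 0.603 shift [ 0.1  1.5 64.9] turn 0.0 tilt [-1.e-04 -0.e+00 -1.e+00] j6 0.84
[[352.98346356 161.93840231]
 [352.65712337 171.44655477]]
```

Position agrees; descend 65 mm, grip, turn back, grip again.

step_arm --rows '[[[60,0,0.0015,0.02,0,0,0],[60,0,0,0.02,0,0,0],[60,0,0,0.02,0,0,0],[60,0,0,0.005,0,0,0],[0,0,0,0,0,0,0],[0,0,0,0,0,0,0],[0,0,0,0,0,0,0],[0,0,0,0,0,0,0],[0,0,0,0,0,0,0],[0,0,0,0,0,0,0]]]'

```text
time_s: 29.62
ee_pos: [606.3, -107.5, 29.3]
orientation: [0.002, 0.978, 0.207, 0.002]
ft_force: [0.3, -2.5, 4.7]
gripper_width: 0.313
finger_force: 30.0
```

step_arm --rows '[[[0,0,0,0,0,0,0],[55,0,0,0,0,0,0],[55,0,0,0,0,0,0],[55,0,0,0,0,0,0],[55,0,0,0,0,0,0],[55,0,0,0,0,0,-7],[55,0,0,0,0,0,-7],[55,0,0,0,0,0,-7],[55,0,0,0,0,0,-7],[55,0,0,0,0,0,-7]]]'

```text
time_s: 30.45
ee_pos: [603.1, -105.4, 26.1]
orientation: [-0.001, 0.869, 0.494, -0.001]
ft_force: [0.2, 0.1, 0.2]
gripper_width: 0.55
finger_force: 0.0
```

step_arm --rows '[[[55,0,0,0,0,0,-7],[55,0,0,0,0,0,-7],[55,0,0,0,0,0,-7],[55,0,0,0,0,0,-7],[55,0,0,0,0,0,-7],[55,0,0,0,0,0,-7],[55,0,0,0,0,0,-7],[55,0,0,0,0,0,-6],[0,0,0,0,0,0,0],[0,0,0,0,0,0,0]]]'

```text
time_s: 31.28
ee_pos: [603.3, -105.6, 26.3]
orientation: [-0.001, 0.547, 0.837, -0.0]
ft_force: [-1.1, 0.4, 0.4]
gripper_width: 0.443
finger_force: 0.0
```

step_arm --rows '[[[0,0,0,0,0,0,0],[0,0,0,0,0,0,0],[0,0,0,0,0,0,0],[0,0,0,0,0,0,0],[0,0,0,0,0,0,0],[0,0,0,0,0,0,0],[0,0,0,0,0,0,0],[0,0,0,0,0,0,0],[0,0,0,0,0,0,0],[0,0,0,0,0,0,0]]]'

```text
time_s: 32.12
ee_pos: [604.5, -106.1, 27.4]
orientation: [0.001, 0.546, 0.838, 0.0]
ft_force: [1.9, 1.9, 2.9]
gripper_width: 0.315
finger_force: 30.0
```

Run:
```python
from h import *
go(545.7,300,37,23.9); print(state()["finger_force"])
```

```text
t 32.12 at [ 604.5 -106.1   27.4] yaw 23.9 w 0.315 shift [395.1 110.6  -9.7] turn -0.0 tilt [ 1.2e-03 -1.0e-04 -1.0e+00] j6 -0.73
29.996402263641357
```

step_arm --rows '[[[0,0,0,-0.015,0,0,0],[0,0,0,-0.035,0,0,0],[0,0,0,-0.035,0,0,0],[0,0,0,-0.035,0,0,0],[0,0.02,-0.012,0,0,0,0],[0,0.036,-0.012,0,0,0,0],[0,0.036,-0.012,0,0,0,0],[0,0.036,-0.012,0,0,0,0],[0,0.036,-0.012,0,0,0,0],[0,0.036,0.01,0,0,0,0]]]'

```text
time_s: 32.95
ee_pos: [470.5, 56.2, 144.3]
orientation: [-0.004, 0.546, 0.838, -0.003]
ft_force: [0.4, 0.4, -2.8]
gripper_width: 0.314
finger_force: 30.0
```

step_arm --rows '[[[0,0.0325,0.0268,0,0,0,0],[0,0.0325,0.0268,0,0,0,0],[0,0.0325,0.0268,0,0,0,0],[0,0.0325,0.0268,0,0,0,0],[0,0.0325,0.0268,0,0,0,0],[0,0.0325,0.0268,0,0,0,0],[0,0,0,0.01,0,0,0],[0,0,0,0.025,0,0,0],[0,0,0,0.025,0,0,0],[0,0,0,0.02,0,0,0]]]'

```text
time_s: 33.78
ee_pos: [541.9, 295.9, 63.3]
orientation: [-0.001, 0.545, 0.838, -0.003]
ft_force: [-0.1, -1.0, -1.3]
gripper_width: 0.312
finger_force: 30.0
```

step_arm --rows '[[[0,0,0,0.015,0,0,0],[0,0,0,0.005,0,0,0],[0,0,0,0,0,0,0],[0,0,0,0,0,0,0],[0,0,0,0,0,0,0],[0,0,0,0,0,0,0],[0,0,0,0,0,0,0],[0,0,0,0,0,0,0],[0,0,0,0,0,0,0],[0,0,0,0,0,0,0]]]'

```text
time_s: 34.62
ee_pos: [544.8, 297.4, 47.3]
orientation: [0.0, 0.545, 0.838, 0.0]
ft_force: [-0.6, 0.4, -1.2]
gripper_width: 0.313
finger_force: 30.0
```

Run:
```python
from h import *
go(545.5,300,36.5,23.9)
```

```text
t 34.62 at [544.8 297.4  47.3] yaw 23.9 w 0.313 shift [ 2.1  1.7 10.8] turn -0.0 tilt [ 5.e-04  2.e-04 -1.e+00] j6 -0.06
```

step_arm --rows '[[[0,0.0021,0.0017,0,0,0,0],[0,0,0,0.005,0,0,0],[0,0,0,0.003,0,0,0],[0,0,0,0.002,0,0,0],[0,0,0,0.001,0,0,0],[0,0,0,0,0,0,0],[0,0,0,0,0,0,0],[0,0,0,0,0,0,0],[0,0,0,0,0,0,0],[0,0,0,0,0,0,0]]]'

```text
time_s: 35.45
ee_pos: [545.8, 300.4, 39.1]
orientation: [0.0, 0.545, 0.838, 0.0]
ft_force: [-5.6, -1.9, 13.9]
gripper_width: 0.311
finger_force: 30.0
```

step_arm --rows '[[[0,0,0,-0.001,0,0,0],[0,0,0,-0.0005,0,0,0],[50,0,0,0,0,0,0],[50,0,0,0,0,0,0],[50,0,0,0,0,0,0],[50,0,0,0,0,0,0],[50,0,0,0,0,0,0],[50,0,0,-0.015,0,0,0],[50,0,0,-0.03,0,0,0],[50,0,0,-0.035,0,0,0]]]'

```text
time_s: 36.28
ee_pos: [542.8, 298.9, 115.0]
orientation: [-0.002, 0.546, 0.838, -0.003]
ft_force: [0.0, 0.4, 0.7]
gripper_width: 0.504
finger_force: 0.0
```

step_arm --rows '[[[50,0,0,-0.035,0,0,0],[50,0,-0.03,-0.02,0,0,0],[50,-0.03,-0.03,0,0,0,0],[50,-0.03,-0.03,0,0,0,0],[50,-0.03,-0.03,0,0,0,0],[50,-0.03,-0.02,0,0,0,0],[50,-0.03,0,0,0,0,0],[50,-0.03,0,0,0,0,0],[50,0,0,0,0,0,0],[50,0,0,0,0,0,0]]]'

```text
time_s: 37.12
ee_pos: [491.3, 79.7, 172.5]
orientation: [-0.0, 0.547, 0.837, 0.0]
ft_force: [0.0, -0.9, 1.1]
gripper_width: 0.497
finger_force: 0.0
```

Run:
```python
from h import *
im=get_image("scene")[:,:,::-1]; t=get_image("top")[:,:,::-1]
cv2.imwrite("pics/k6.png",np.hstack([cv2.resize(im[200:335,190:300],None,fx=3.5,fy=3.5,interpolation=cv2.INTER_CUBIC)[:472],cv2.resize(t[160:278,180:290],None,fx=3.5,fy=4,interpolation=cv2.INTER_CUBIC)]))
```

```text
(no output)
```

View pics/k6.png

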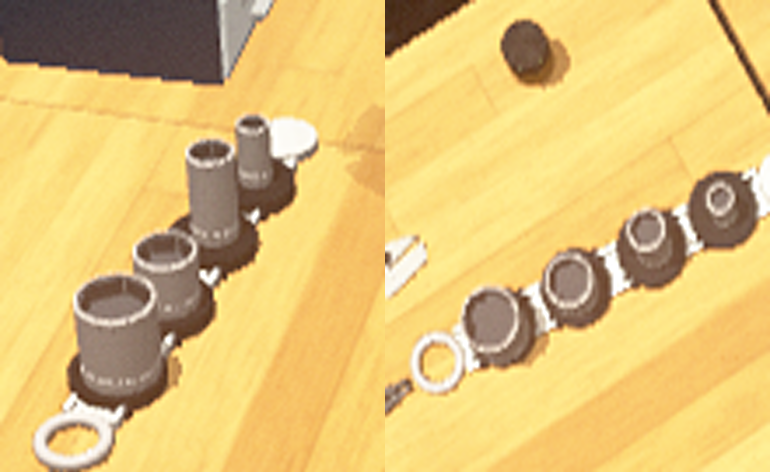

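Run:
```python
from h import *
for n,(x,y),z,(px,py) in(("a",(491,318),64,(492.4,417.2)),("b",(570,280),50,(519,357.8)),("c",(646,230),74,(546.7,299)),("d",(720,198),56,(573.6,240.6))):
    q=bp("top",180+(x-385+.5)/3.5-.5,160+(y+.5)/4-.5,z); print(n,q.round(1),(q-(px,py)).round(1))
for n,(x,y),z,(px,py) in(("a",(116,302),64,(488.7,421.7)),("b",(167,251),50,(516,362.9)),("c",(211,154),74,(544.8,300.9)),("d",(253,124),56,(569.1,247))):
    q=bp("scene",190+(x+.5)/3.5-.5,200+(y+.5)/3.5-.5,z); print(n,q.round(1),(q-(px,py)).round(1))
```

```text
a [489.9 415.2] [-2.5 -2. ]
b [517.3 357. ] [-1.7 -0.8]
c [545.3 295.7] [-1.4 -3.3]
d [570.2 240.2] [-3.4 -0.4]
a [485.3 421.3] [-3.4 -0.4]
b [514.3 361. ] [-1.7 -1.9]
c [542.  300.5] [-2.8 -0.4]
d [567.4 244.3] [-1.7 -2.7]
```

All four are centred to within about 3 mm, in the right order and upright, and the jar hasn't moved.

```bash
python3 -c "
from cell import *
print(finish_job())"
```

```text
the job is handed in; nothing more can be done
None
```

The job is handed in at about 37 s: sockets a, b, c and d stand upright on pads 1 to 4, widest next to the hanging ring, each within about 4 mm of its pad's centre by camera, with the jar and the yellow look-alike untouched.

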